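# Close the nested spice canister with its twist-on cover

### The job

Close the wooden spice canister: put the tall cover over the small canister standing in the round base, letting its two ears down between the base's two catches, then twist it until the ears sit squarely under the catches, and let go. Leave the low cover, which is too shallow, where it stands, and do not tip the small canister over.

Things in the scene. Friction and masses are not known exactly. Their poses are not given: they have to be found in the camera images.
- base: Fixed round wooden dish in a low chrome wire rack (160 mm square, 22 high). Origin: centre of underside, on the table; z up. Outer diameter 128, inner 116, rim 24 high, inner floor 8 mm above origin. Two steel catches (30 wide, heights 20 to 26) reach inward along own +x and -x from the rim to 42 mm from the axis. Ears go down when bar is over 40 degrees off this x line, then turn beneath them.
- cover_grip (a point): Centre of grip bar of loose TALL wooden cover (0.2 kg), a cup upside down: 68 mm wide, inside 60, 70 high (108 with grip). Bar 56 long (own x), 12 thick (own y, pinch here), 28 high, on a 10 mm high, 12 thick neck; point is 94 above lower edge. There two ears, 20 wide, 6 thick, reach 50 mm from axis along +x and -x. On base floor the point is 102 above base origin. Turns either way, no stop.
- inner_mid (a point): Centre (half-way up) of the small closed wooden canister, 40 mm in diameter, 52 mm high, rounded top, standing loose on the floor near the middle of the base; z up. The tall cover goes over it with 10 mm play all round. Cover and base have 8 mm play sideways, ears 6 mm of height to spare under the catches. A half turn of the cover makes no difference.
- low_cover_grip (a point): Centre of the grip bar of the LOW wooden cover: same shape and widths as the tall one, but only 38 mm high (76 mm with its grip; this point is 62 mm above its lower edge), too shallow for the small canister. To be left where it stands.
Not all that is in view belongs to the job. Leave any black look-alike of the part that bears inner_mid alone.

How it is judged:
On the way:
1. the tall cover stands on the base's floor over the small canister, ears still clear of the catches (z of cover_grip in the frame of base below 0.108 m and horizontal distance between cover_grip and base below 0.015 m and angle between the x axis of cover_grip and the x axis of base, either way round above 0.5 rad), for 0.05 s.
At the end, for the whole second after the job is handed in: The tall cover rests upright (6 degrees) on the base's floor (within 4 mm), centred within 12 mm, bar in line with the catches within 17 degrees; the small canister is upright inside (18 mm of its axis, 11 degrees); the low cover is within 30 mm of its start (z of cover_grip in the frame of base between 0.098 and 0.106 m and horizontal distance between cover_grip and base below 0.012 m and angle between the x axis of cover_grip and the x axis of base, either way round below 0.3 rad and angle between cover_grip's own z axis and vertical below 0.1 rad and horizontal distance between inner_mid and cover_grip below 0.018 m and angle between inner_mid's own z axis and vertical below 0.2 rad and linear speed of cover below 0.02 m/s and distance of low_cover_grip from where it was at the start of the episode below 0.03 m); the robot touches nothing.
It fails at once if the low cover is carried or pushed away (more than 30 mm) (distance of low_cover_grip from where it was at the start of the episode above 0.03 m).
It fails at once if the small canister is tipped over (angle between inner_mid's own z axis and vertical above 0.6 rad).
It also fails if it takes over 38 s, if anything falls off the work surface, if the arm or the gripper's body presses on something with over 40 N, if the wrist force passes 120 N, or if a joint passes its speed limit or range.

### The arm

A 7-joint arm with a two-finger parallel gripper is mounted at the origin on the work surface. World frame = base frame: x ahead of the robot, y to its left, z up, the work surface at z = 0. Lengths are in m, angles in rad, forces in N, time in s.
With the tool pointing down it reaches from about 0.4 to 0.875 m from the base axis. Payload 19.3 kg.
Tool frame: the origin (TCP) lies between the finger pads; the fingertips stand 14 mm ahead of it and the grasp point (between the pads) lies 5 mm behind it; z points along the fingers, x is the direction in which the jaws open and shut, and the axes are right-handed (so a half turn about z gives the same grasp; the last joint's range is limited). The gripper opens to 85 mm and grips with 20 to 120 N. Pads are 22 mm wide; open, the fingers measure 114 mm over their backs; the gripper's body (76 mm by 85 mm) begins 54 mm behind the grasp point. The pads swing forward as they close: fully open they stand 13 mm farther back than shut.
Start: joints at [1.045, 0.521, -0.036, 1.599, 0.021, 1.021, -0.113], TCP at [0.275, -0.561, 0.219] pointing down, gripper open.
Joint ranges: [-2.91, 2.91], [-0.3, 2.13], [-1.5, 1.42], [0.17, 2.43], [-1.26, 4.41], [0.16, 1.93], [-2.52, 2.52]. Speed limits (rad/s): [1.89, 1.89, 2.39, 2.39, 3.01, 3.01, 3.01].

### API

Orientations are given as a 3x3 rotation matrix whose columns are the frame's x, y, z axes.
In Python, from cell import robot gives the robot as it stands.
- The arm moves only by the shell command python3 -m inch 'ROWS' [FORCE]. ROWS is JSON, a list of rows, each a list of 7 numbers: the opening in per cent of the stroke, from 0 (shut) to 100 (fully open), then the shift along the world's x, y, z in cm, then the turn, a rotation vector about the world's x, y, z in degrees. In form: [[grip, x, y, z, wx, wy, wz], ...]. A call has 1 to 8 rows; each row is the pose to reach, as a shift and turn from the pose commanded when the call began; what a row does not reach only later rows make up. A row lasts 1/8 s, in which the tool goes at most 62.5 mm and 10.7 degrees, less where a joint would pass 70% of its speed; a pose out of reach is approached as far as the arm can. A call with a gripper value outside its range is refused whole. The fingers move at their own pace and stop on an object; FORCE is the grip in N (left out, the last holds). Time passes only in rows, so rows that repeat a pose let the fingers close. It gives the time, the measured TCP pose, the force and the opening at its end, in the units of the state.
- robot.sense(): the state, without advancing time (a new reading comes with each control period).
- robot.grab_frame(name): name is "scene" or "top"; returns a dict with "img" (384x512x3 uint8, red, green, blue), "fovy" (degrees; the focal length in pixels is half the picture's height over the tangent of half this angle, whatever the lens; pixels are square), "cx", "cy" (the principal point, pixels), "extrinsics" (4x4, takes a point from world to camera coordinates). Camera axes: x right, y down, z forward; pixel columns grow to the right and rows downward; lengths in m; the calibration is good to about 2 mm. A picture is of the moment at which its call begins. There is no depth.
- robot.sign_off(): hands the job in, once; it reports no verdict.
Trained networks look in a picture, given as the dict that the camera call returned (one of the last four; its "shot" number tells which), for a name from the list of things; names that differ only in an ending like _2 or _b are one class to them, and where a whole thing is asked for, a point or a joint stands for the part that bears it (a point fixed in the world has none). Each returns a list of dicts, best first, with "conf" (0 to 1); they miss things now and then, are a little off and sometimes report something else, mostly with a low value. They report only what shows in the picture. A call takes as long as a camera call. They do not tell look-alikes from the thing itself.
- robot.trace(thing, picture): "mask" (384x512 bool, what is visible of it) and "bbox" ([left, top, width, height] in pixels, round what is visible of it).
- robot.spot_point(thing, picture): "pixel" ([column, row] in pixels: a listed point, or the origin of a listed thing).
The state is a dict: "time_s": time; "joints": joint angles; "joint_vel": joint speeds; "joint_efforts": joint torques, N m; "position": TCP position; "ee_rot": TCP orientation; "contact_force": force on the tool from outside, world axes, zero at the start; "wrist_torque": the same for the moment, N m; "finger_gap": finger opening in m.
Only numpy, scipy, OpenCV 4.12 (cv2) and the standard library are available. Lean on these libraries where they do the work, as an engineer would, in place of code of your own. Each camera call takes 0.05 s, during which the arm holds its last target. There are 200 camera calls.

## Working session

There is one attempt and no reset: what is moved stays moved. The work goes in short steps, Python scripts to look and compute and a shell command to move; the robot and the scene stay as the last step left them, time stands still between calls to the robot, and variables do not carry over. Pictures are saved under pics/ and viewed, about 8 in all and at most 12, crops included, and the job is handed in when it is done.

```bash
mkdir -p pics
cat > h.py <<'E'
import numpy as np, cv2
from cell import robot
def K(f):
    F=f["img"].shape[0]/2/np.tan(np.radians(f["fovy"])/2); return F
def ray(f,p):
    E=np.array(f["extrinsics"]); R,t=E[:3,:3],E[:3,3]; F=K(f)
    d=R.T@np.array([(p[0]-f["cx"])/F,(p[1]-f["cy"])/F,1]); return -R.T@t,d
def atz(f,p,z):
    c,d=ray(f,p); return c+d*(z-c[2])/d[2]
def proj(f,X):
    E=np.array(f["extrinsics"]); q=E[:3,:3]@np.array(X)+E[:3,3]; F=K(f); return np.array([f["cx"]+F*q[0]/q[2],f["cy"]+F*q[1]/q[2]])
def tri(f,p,g,q):
    c,d=ray(f,p);e,h=ray(g,q);d/=np.linalg.norm(d);h/=np.linalg.norm(h)
    s=np.linalg.lstsq(np.c_[d,-h],e-c,rcond=None)[0];a=c+s[0]*d;b=e+s[1]*h
    return (a+b)/2,np.linalg.norm(a-b)
def save(f,n,box=None,k=1):
    im=f["img"][:,:,::-1]
    if box: x,y,w,h=box; im=im[y:y+h,x:x+w]
    cv2.imwrite("pics/"+n,cv2.resize(np.ascontiguousarray(im),None,fx=k,fy=k,interpolation=cv2.INTER_CUBIC))
E
python3 - <<'E'
from h import *
np.set_printoptions(precision=3,suppress=True)
s=robot.grab_frame("scene");t=robot.grab_frame("top")
cv2.imwrite("pics/a.png",np.vstack([s["img"],t["img"]])[:,:,::-1][:, :])
im=cv2.imread("pics/a.png");cv2.imwrite("pics/a.png",cv2.resize(np.hstack([im[:384],im[384:]]),(800,300)))
save(s,"s.png",None,1.5);save(t,"t.png",None,1.5)
Z=dict(base=0,cover_grip=.094,inner_mid=.034,low_cover_grip=.062)
for n in Z:
  for nm,f in(("s",s),("t",t)):
    for d in robot.spot_point(n,f)[:4]: print(n,nm,d["conf"],np.array(d["pixel"]),atz(f,d["pixel"],Z[n]))
for f in (s,t): print(f["fovy"],ray(f,(256,192)))
print(robot.sense()["ee_rot"])
E
```

```text
base s 0.93 [348.3 243. ] [0.556 0.21  0.   ]
base t 0.88 [173.4 182.3] [0.556 0.217 0.   ]
cover_grip s 0.87 [130.9 189.4] [ 0.474 -0.259  0.094]
cover_grip t 0.88 [358.5 210.6] [ 0.471 -0.271  0.094]
inner_mid s 0.93 [362.9 186.4] [0.416 0.269 0.034]
inner_mid s 0.91 [351.4 231.1] [0.549 0.211 0.034]
inner_mid t 0.8 [146.8 235.7] [0.405 0.27  0.034]
inner_mid t 0.62 [168.8 182.6] [0.549 0.22  0.034]
low_cover_grip s 0.78 [225.3 207. ] [ 0.5   -0.059  0.062]
low_cover_grip t 0.72 [276.4 198.4] [ 0.504 -0.07   0.062]
51.736109527256936 (array([ 1.066, -0.048,  0.706]), array([-0.686,  0.064, -0.725]))
57.63011865114355 (array([ 0.364, -0.028,  0.957]), array([ 0.172,  0.012, -0.985]))
[[ 0.44  -0.898 -0.   ]
 [-0.898 -0.44   0.   ]
 [-0.    -0.    -1.   ]]
```

View pics/s.png

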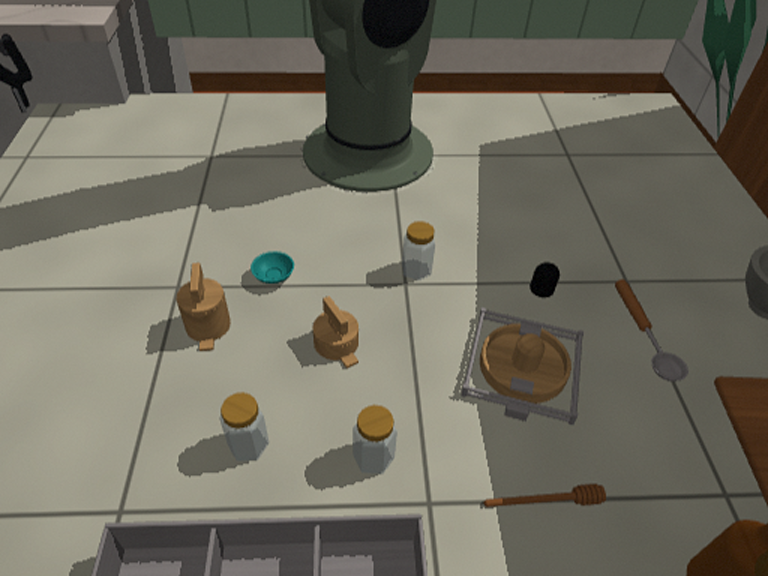

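View pics/t.png

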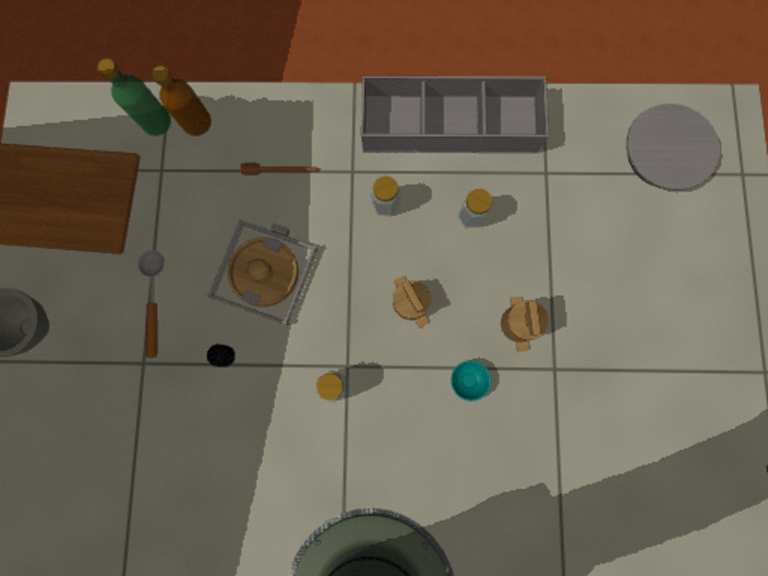

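```bash
python3 - <<'E'
from h import *
s=robot.grab_frame("scene");t=robot.grab_frame("top")
def c(f,x,y,w,h,k): return cv2.resize(np.ascontiguousarray(f["img"][y:y+h,x:x+w,::-1]),None,fx=k,fy=k,interpolation=cv2.INTER_CUBIC)
a=np.hstack([c(t,130,140,100,80,4),c(t,320,180,100,80,4)])
b=np.hstack([c(s,300,200,100,70,4),c(s,100,170,100,70,4)])
cv2.imwrite("pics/c.png",np.vstack([a,b]))
cal={}
for nm,f in(("s",s),("t",t)): cal[nm]={k:v for k,v in f.items() if k!="img"}
import pickle;pickle.dump(cal,open("cal.pkl","wb")); print(cal["t"].keys(), f["img"].shape)
E
sed -i 's/F=f\["img"\].shape\[0\]\/2/F=384\/2/' h.py
```

```text
dict_keys(['fovy', 'cx', 'cy', 'extrinsics', 'shot']) (384, 512, 3)
```

View pics/c.png

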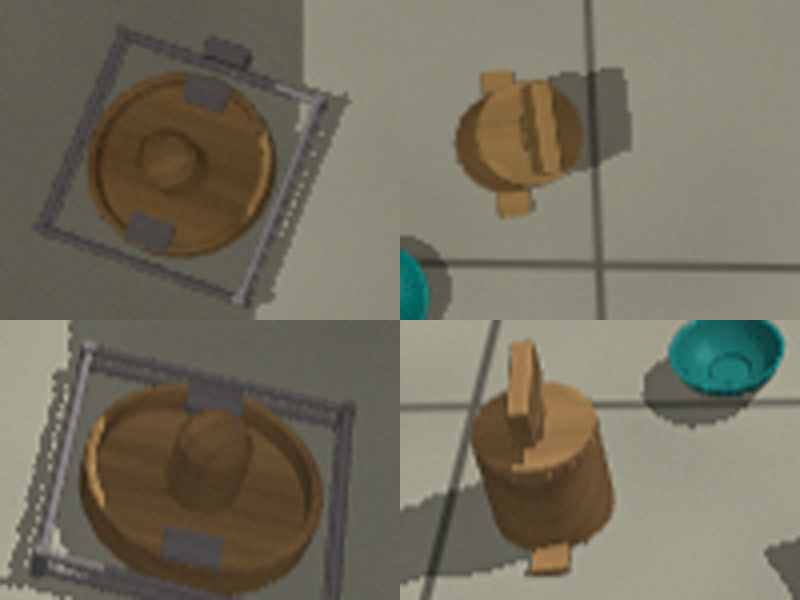

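Run:
```python
from h import *; import pickle
np.set_printoptions(precision=4,suppress=True)
C=pickle.load(open("cal.pkl","rb"));t=C["t"];s=C["s"]
def P(x,y,z,ox,oy): return atz(t,(x/4+ox-.375,y/4+oy-.375),z)
def ang(a,b): return np.degrees(np.arctan2((a-b)[1],(a-b)[0]))
a=P(207,93,.026,130,140);b=P(151,232,.026,130,140);print("catch",a,b,(a+b)/2,ang(a,b),np.linalg.norm(a-b))
q=[P(x,y,.022,130,140) for x,y in((123,32),(322,102),(240,298),(42,228))];print("rack",sum(q)/4,ang(q[0],q[3]),ang(q[1],q[2]),ang(q[0],q[1])-90,np.linalg.norm(q[0]-q[2])/2**.5)
a=P(96,71,.006,320,180);b=P(116,215,.004,320,180);print("ears",a,b,(a+b)/2,ang(a,b),np.linalg.norm(a-b))
a=P(138,83,.108,320,180);b=P(149,172,.108,320,180);print("bar",a,b,(a+b)/2,ang(a,b),np.linalg.norm(a-b))
for n,p,r in(("base",(348.3,243),(173.4,182.3)),("cov",(130.9,189.4),(358.5,210.6)),("inner",(351.4,231.1),(168.8,182.6)),("low",(225.3,207),(276.4,198.4))): print(n,*tri(s,p,t,r))
r=robot.sense();print(r["position"],r["time_s"],r["contact_force"],r["ee_rot"],r["finger_gap"])
```

```text
catch [0.6061 0.1908 0.026 ] [0.5086 0.224  0.026 ] [0.5573 0.2074 0.026 ] -18.772886084180346 0.1029688376886593
rack [0.557  0.2067 0.022 ] -18.60506517756913 -20.269281991864297 -19.107241830160618 0.14612829058909135
ears [ 0.5181 -0.2568  0.006 ] [ 0.4201 -0.2677  0.004 ] [ 0.4691 -0.2623  0.005 ] 6.334447376107715 0.09864517367228454
bar [ 0.4945 -0.2576  0.108 ] [ 0.4401 -0.2623  0.108 ] [ 0.4673 -0.2599  0.108 ] 4.887711270227567 0.054548958308940534
base [0.5559 0.2135 0.    ] 0.0059084025320958935
cov [ 0.4709 -0.266   0.0917] 0.011378806604431952
inner [0.5481 0.2164 0.0328] 0.008345909694983217
low [ 0.5037 -0.0644  0.0668] 0.01034528899084443
[ 0.2751 -0.5612  0.2188] 0.6 [ 0.4295 -0.1776  0.4398] [[ 0.4402 -0.8979 -0.    ]
 [-0.8979 -0.4402 -0.    ]
 [-0.      0.     -1.    ]] 0.08522089101279408
```

```bash
python3 -m inch '[[100,4,6,0,0,0,-5],[100,8,12,0,0,0,-10],[100,12,18,0,0,0,-15],[100,16,24,0,0,0,-20],[100,19.3,30,-3,0,0,-20.4],[100,19.3,30,-6,0,0,-20.4],[100,19.3,30,-6,0,0,-20.4]]' 40
python3 - <<'E'
from h import *
np.set_printoptions(precision=4,suppress=True)
t=robot.grab_frame("top");s=robot.grab_frame("scene")
r=robot.sense();print(r["position"],r["ee_rot"],r["joints"])
print(proj(t,r["position"]),proj(s,r["position"]))
def c(f,x,y,w,h,k): return cv2.resize(np.ascontiguousarray(f["img"][y:y+h,x:x+w,::-1]),None,fx=k,fy=k,interpolation=cv2.INTER_CUBIC)
cv2.imwrite("pics/d.png",np.hstack([c(s,80,110,100,140,4),c(t,310,140,100,140,4)]))
E
```

```text
time_s: 1.48
position: [0.4686, -0.2572, 0.1565]
ee_rot: [[0.105, -0.994, -0.003], [-0.994, -0.105, 0.003], [-0.003, 0.003, -1.0]]
contact_force: [-0.7, -0.6, 0.7]
finger_gap: 0.0855
[ 0.468  -0.2613  0.1588] [[ 0.1002 -0.995  -0.0006]
 [-0.995  -0.1002 -0.    ]
 [-0.      0.0006 -1.    ]] [ 0.4281  0.458  -0.0396  1.8926  0.0249  0.792  -1.0954]
[362.0711 208.5222] [124.2165 164.9388]
```

View pics/d.png

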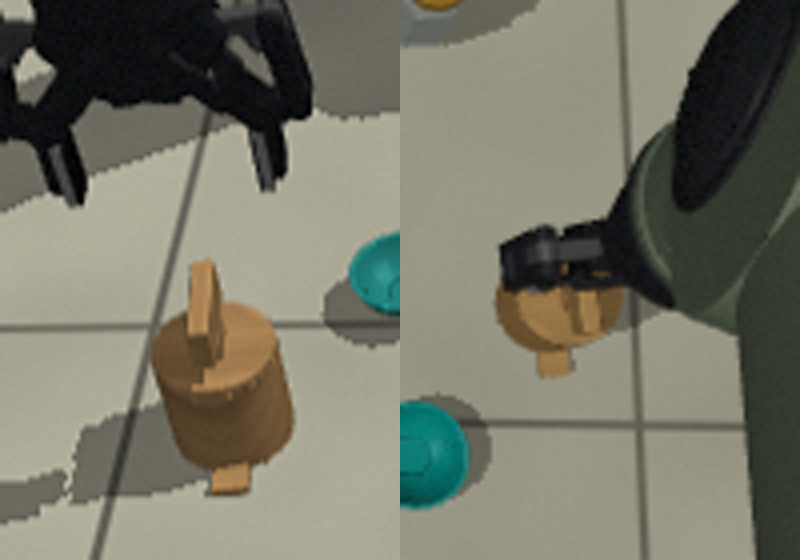

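```bash
python3 -m inch '[[100,0,0,-3.5,0,0,0],[100,0,0,-6.8,0,0,0],[100,0,0,-6.8,0,0,0],[0,0,0,-6.8,0,0,0],[0,0,0,-6.8,0,0,0],[0,0,0,-6.8,0,0,0],[0,0,0,-6.8,0,0,0],[0,0,0,-6.8,0,0,0]]' 60; python3 -m inch '[[0,0,0,0,0,0,0],[0,0,0,3,0,0,0],[0,0,0,8,0,0,0],[0,0,0,13,0,0,0],[0,0,0,15,0,0,0],[0,0,0,15,0,0,0]]'
```

```text
time_s: 2.58
position: [0.4684, -0.2616, 0.0913]
ee_rot: [[0.099, -0.995, 0.001], [-0.995, -0.099, -0.001], [0.001, -0.001, -1.0]]
contact_force: [0.2, -2.9, 5.8]
finger_gap: 0.0092
time_s: 3.32
position: [0.4685, -0.2614, 0.2419]
ee_rot: [[0.1, -0.995, 0.002], [-0.995, -0.1, -0.001], [0.001, -0.002, -1.0]]
contact_force: [-0.2, -0.0, -2.1]
finger_gap: 0.0093
```

```bash
python3 -m inch '[[0,1,5,0,0,0,10],[0,2,10,0,0,0,20],[0,3,15,0,0,0,30],[0,4,20,0,0,0,40],[0,5,25,0,0,0,50],[0,6,30,0,0,0,60],[0,7,35,0,0,0,70],[0,8,40,0,0,0,80]]'; python3 -m inch '[[0,0.5,3,-1,0,0,8],[0,0.5,7,-2,0,0,17],[0,0.5,7,-2,0,0,17],[0,0.5,7,-2,0,0,17]]'
python3 - <<'E'
from h import *
np.set_printoptions(precision=4,suppress=True)
t=robot.grab_frame("top");s=robot.grab_frame("scene")
r=robot.sense();print(r["position"],r["ee_rot"],r["joints"])
for nm,f in(("s",s),("t",t)):
  for n in("cover_grip","inner_mid","base"):
    for d in robot.spot_point(n,f)[:2]: print(nm,n,d["conf"],d["pixel"],atz(f,d["pixel"],{"cover_grip":r["position"][2]+.005,"inner_mid":.034,"base":0}[n]))
def c(f,x,y,w,h,k): return cv2.resize(np.ascontiguousarray(f["img"][y:y+h,x:x+w,::-1]),None,fx=k,fy=k,interpolation=cv2.INTER_CUBIC)
cv2.imwrite("pics/e.png",np.hstack([c(s,300,130,100,140,4),c(t,110,120,100,140,4)]))
E
```

```text
time_s: 4.32
position: [0.5476, 0.1403, 0.2393]
ee_rot: [[0.998, -0.069, -0.002], [-0.069, -0.998, -0.0], [-0.002, 0.0, -1.0]]
contact_force: [1.1, -0.1, -1.3]
finger_gap: 0.0092
time_s: 4.82
position: [0.5527, 0.2081, 0.2196]
ee_rot: [[0.976, 0.219, -0.002], [0.219, -0.976, -0.001], [-0.002, 0.0, -1.0]]
contact_force: [0.2, -0.0, -1.4]
finger_gap: 0.0092
[0.5531 0.2077 0.2204] [[ 0.976   0.218  -0.0005]
 [ 0.218  -0.976  -0.0006]
 [-0.0007  0.0005 -1.    ]] [-0.0927  0.5081 -0.5251  1.6716  0.287   1.0402 -0.4899]
s cover_grip 0.93 [371.2, 169.6] [0.5594 0.2038 0.2254]
s inner_mid 0.69 [351.9, 233.4] [0.5556 0.2112 0.034 ]
s base 0.86 [347.8, 245.6] [0.563  0.2078 0.    ]
```

View pics/e.png

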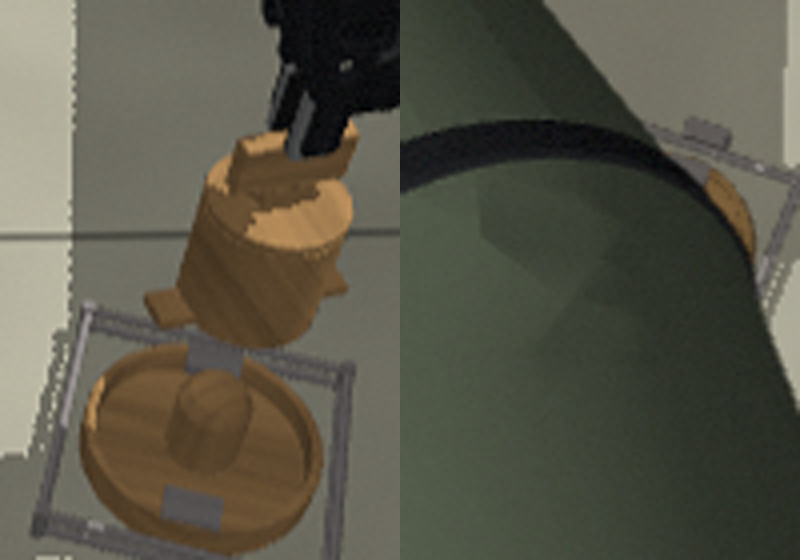

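Run:
```python
from h import *
s=robot.grab_frame("scene");r=robot.sense();p=np.array(r["position"]);R=np.array(r["ee_rot"])
k=6;ox,oy=310,150;im=cv2.resize(np.ascontiguousarray(s["img"][oy:oy+95,ox:ox+85,::-1]),None,fx=k,fy=k,interpolation=cv2.INTER_CUBIC)
def ln(X,col,cl=True):
    q=np.array([(proj(s,x)+.5-[ox,oy])*k for x in X]).round().astype(np.int32);cv2.polylines(im,[q],cl,col,1)
def circ(c,rad,z,col): ln([[c[0]+rad*np.cos(a),c[1]+rad*np.sin(a),z] for a in np.linspace(0,6.283,40)],col)
g=p+[0,0,.005];by=R[:,0]*[1,1,0];bx=-R[:,1]
zl=g[2]-.094
circ(g,.034,zl,(255,0,0));circ(g,.034,zl+.07,(255,0,0))
for z in(.108,.08): ln([g*[1,1,0]+bx*a+by*b+[0,0,zl+z] for a,b in((.028,.006),(.028,-.006),(-.028,-.006),(-.028,.006))],(0,255,0))
ln([g*[1,1,0]+bx*a+by*b+[0,0,zl+.006] for a,b in((.05,.01),(.05,-.01),(-.05,-.01),(-.05,.01))],(0,0,255))
B=np.array([.557,.2075]);circ(B,.064,.024,(255,255,0));circ(B,.058,.024,(255,255,0));circ([.549,.212],.02,.008,(0,255,255));circ([.549,.212],.02,.052,(0,255,255))
a=np.radians(-19.2);u=np.array([np.cos(a),np.sin(a)]);v=np.array([-u[1],u[0]])
for sg in(1,-1): ln([np.r_[B+sg*u*.042+v*w*.015,.026] for w in(1,-1)]+[np.r_[B+sg*u*.06+v*w*.015,.026] for w in(-1,1)],(255,0,255))
cv2.imwrite("pics/f.png",im)
```

```text
(no output)
```

View pics/f.png

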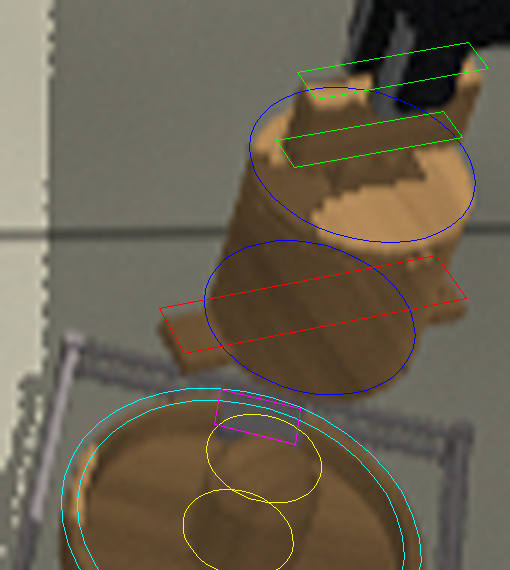

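```bash
python3 -m inch '[[0,0,0,-3,0,0,0],[0,0,0,-6,0,0,0],[0,0,0,-7,0,0,0],[0,0,0,-7.7,0,0,0],[0,0,0,-8.4,0,0,0],[0,0,0,-8.4,0,0,0]]'; python3 -m inch '[[0,0,0,-0.7,0,0,0],[0,0,0,-1.4,0,0,0],[0,0,0,-2.1,0,0,0],[0,0,0,-2.7,0,0,0],[0,0,0,-2.7,0,0,0],[0,0,0,-2.7,0,0,0]]'
```

```text
time_s: 6.02
position: [0.5531, 0.2088, 0.1369]
ee_rot: [[0.976, 0.22, 0.0], [0.22, -0.976, -0.0], [0.0, 0.0, -1.0]]
contact_force: [-0.4, -0.3, -0.8]
finger_gap: 0.0089
time_s: 6.78
position: [0.5532, 0.2089, 0.1099]
ee_rot: [[0.975, 0.22, 0.0], [0.22, -0.975, 0.0], [0.0, -0.0, -1.0]]
contact_force: [-0.1, 0.2, -0.9]
finger_gap: 0.0091
```

```bash
python3 -m inch '[[0,0,0,-0.4,0,0,0],[0,0,0,-0.8,0,0,0],[0,0,0,-0.8,0,0,0],[0,0,0,-0.8,0,0,0]]'; python3 -m inch '[[0,0,0,-0.2,0,0,0],[0,0,0,-0.3,0,0,0],[0,0,0,-0.3,0,0,0],[0,0,0,-0.3,0,0,0]]'
```

```text
time_s: 7.28
position: [0.5531, 0.2088, 0.1018]
ee_rot: [[0.975, 0.22, -0.0], [0.22, -0.975, 0.0], [-0.0, -0.0, -1.0]]
contact_force: [-0.7, -0.7, -1.6]
finger_gap: 0.0095
time_s: 7.78
position: [0.5536, 0.209, 0.0992]
ee_rot: [[0.975, 0.22, 0.001], [0.22, -0.975, 0.0], [0.001, -0.0, -1.0]]
contact_force: [2.4, 0.8, 4.6]
finger_gap: 0.0091
```

```bash
python3 -m inch '[[0,0,0,0.1,0,0,0],[0,0.1,0,0.1,0,0,9],[0,0.1,0,0.1,0,0,18],[0,0.2,0,0.1,0,0,27],[0,0.2,0,0.1,0,0,36],[0,0.2,0,0.1,0,0,36]]';python3 -m inch '[[0,0,0,0,0,0,8],[0,0,0,0,0,0,16],[0,0,0,0,0,0,22],[0,0,0,0,0,0,22],[0,0,0,0,0,0,22]]'
python3 - <<'E'
from h import *
r=robot.sense();print(r["time_s"],r["position"],np.degrees(np.arctan2(r["ee_rot"][1][0],r["ee_rot"][0][0])),r["contact_force"],r["wrist_torque"],r["joints"])
E
```

```text
time_s: 8.52
position: [0.5549, 0.2086, 0.0995]
ee_rot: [[0.661, 0.751, -0.001], [0.751, -0.661, 0.0], [-0.0, -0.001, -1.0]]
contact_force: [-0.2, -0.2, -1.7]
finger_gap: 0.0089
time_s: 9.15
position: [0.555, 0.2088, 0.0997]
ee_rot: [[0.334, 0.942, -0.0], [0.942, -0.334, -0.0], [-0.0, -0.0, -1.0]]
contact_force: [-0.1, 0.7, -1.3]
finger_gap: 0.0095
9.15 [0.5549887  0.20878618 0.09972982] 70.4730247847206 [-0.06613942  0.70893845 -1.31655033] [ 0.0188115  -0.02423813  0.0212611 ] [ 0.02228315  0.71516023 -0.71503879  1.75885047  0.58494562  0.89264435
  0.2780977 ]
```

```bash
python3 -m inch '[[0,0,0,-0.1,0,0,0],[0,0,0,-0.1,0,0,0],[60,0,0,-0.1,0,0,0],[60,0,0,-0.1,0,0,0],[60,0,0,-0.1,0,0,0],[60,0,0,-0.1,0,0,0],[60,0,0,2,0,0,0],[60,0,0,6,0,0,0]]';python3 -m inch '[[60,0,0,6,0,0,0],[60,0,0,12,0,0,0],[60,0,-5,14,0,0,0],[60,0,-10,14,0,0,0],[60,0,-15,14,0,0,0],[60,0,-20,14,0,0,0],[60,0,-26,14,0,0,0],[60,0,-26,14,0,0,0]]'
python3 - <<'E'
from h import *
np.set_printoptions(precision=4,suppress=True)
t=robot.grab_frame("top");s=robot.grab_frame("scene")
for nm,f in(("s",s),("t",t)):
  for n,z in(("cover_grip",.102),("low_cover_grip",.062),("base",0)):
    for d in robot.spot_point(n,f)[:2]: print(nm,n,d["conf"],d["pixel"],atz(f,d["pixel"],z))
def c(f,x,y,w,h,k): return cv2.resize(np.ascontiguousarray(f["img"][y:y+h,x:x+w,::-1]),None,fx=k,fy=k,interpolation=cv2.INTER_CUBIC)
cv2.imwrite("pics/g.png",np.hstack([c(s,310,180,80,95,5),c(t,130,135,80,95,5)]))
E
```

```text
time_s: 10.15
position: [0.5545, 0.2087, 0.1608]
ee_rot: [[0.33, 0.944, -0.002], [0.944, -0.33, -0.0], [-0.001, -0.002, -1.0]]
contact_force: [0.1, -0.9, 1.4]
finger_gap: 0.051
time_s: 11.15
position: [0.5548, -0.0559, 0.3007]
ee_rot: [[0.336, 0.942, 0.0], [0.942, -0.336, -0.001], [-0.001, 0.001, -1.0]]
contact_force: [-1.1, 0.6, -0.4]
finger_gap: 0.0516
s cover_grip 0.83 [358.3, 214.8] [0.5609 0.2083 0.102 ]
s low_cover_grip 0.59 [224.4, 210.3] [ 0.5092 -0.0612  0.062 ]
s base 0.85 [348.6, 246.8] [0.5663 0.2089 0.    ]
t cover_grip 0.63 [167.6, 171.2] [0.5643 0.2068 0.102 ]
t low_cover_grip 0.92 [271.1, 198.3] [ 0.5044 -0.0561  0.062 ]
t low_cover_grip 0.55 [173.7, 180.0] [0.5501 0.2002 0.062 ]
t base 0.82 [175.0, 178.8] [0.5665 0.2126 0.    ]
```

View pics/g.png

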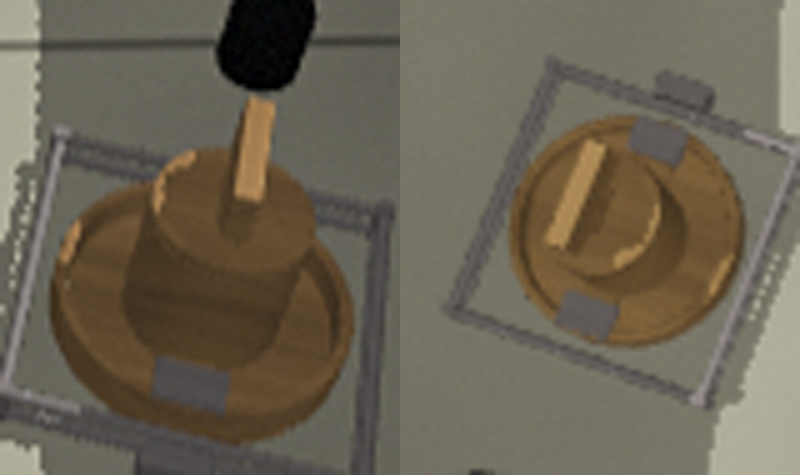

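```bash
python3 -c "
from cell import robot
print(robot.sign_off())"
```

```text
the job is handed in; nothing more can be done
None
```

The spice canister is closed and I have handed the job in at about 11 s of the 38 s allowed. No verdict came back.

I gripped the tall cover by its bar and lowered it over the small brown canister with the bar about 58° off the catches. I then twisted it about 58° so the ears went under the catches, let go and backed away.

**Touchdown:** contact came with the tool 8 mm higher than when the cover stood on the table. That matches the height of the base floor.

**Twist:** no notable force or torque during the twist.

**Final pictures:**
- The cover stands upright with its ears hidden under the catches.
- Its centre is about 5 mm from the base centre.
- The bar is within about 4° of the catch line; by the tool angle, within about 1°.

**Low cover:** I never touched it. The detections before and after agree to about 14 mm, which is within detector noise, and its limit is 30 mm.

**Disagreements:**
- Detected positions differed by up to about 1 cm between cameras and pictures. I relied on my own pixel measurements and the contact height for the placing.
- The gripper read 9 mm on the 12 mm bar, but the measured weight of about 2 N showed the cover was held.

**Not checked:** the small canister cannot be seen under the cover, so I could not confirm it is upright. Nothing pushed back as the cover went over it.

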